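Release the spice turntable's ratchet bar

ROBOT

A 7-joint arm with a two-finger parallel gripper is mounted at the origin on the work surface. World frame = base frame: x ahead of the robot, y to its left, z up, the work surface at z = 0. Lengths are in m, angles in rad, forces in N, time in s.
With the tool pointing down it reaches from about 0.4 to 0.875 m from the base axis. Payload 19.3 kg.
Tool frame: the origin (TCP) lies at the very end of the fingers, on their centre line; the grasp point (between the pads) lies 19 mm behind it; z points along the fingers, y is the line along which they close (so a half turn about z gives the same grasp; the last joint's range is limited). The gripper opens to 85 mm and grips with 20 to 120 N. Pads are 22 mm wide; open, the fingers measure 114 mm over their backs; the gripper's body (76 mm by 85 mm) begins 54 mm behind the grasp point. The pads swing forward as they close: fully open they stand 13 mm farther back than shut.
Start: joints at [-1.205, 0.521, -0.036, 1.599, 0.021, 1.021, -0.113], TCP at [0.264, 0.567, 0.231] pointing down, gripper open.
Joint ranges: [-2.91, 2.91], [-0.3, 2.13], [-1.5, 1.42], [0.17, 2.43], [-1.26, 4.41], [0.16, 1.93], [-2.52, 2.52]. Speed limits (rad/s): [1.89, 1.89, 2.39, 2.39, 3.01, 3.01, 3.01].

INTERFACE

Orientations are given as [roll, pitch, yaw] about the fixed x, y, z axes, in that order (R = Rz(yaw) Ry(pitch) Rx(roll)).
In Python, from workcell import monitor, optics, job_done gives the robot as it stands.
- The arm moves only by the shell command python3 -m handwheel 'ROWS' [FORCE]. ROWS is JSON, a list of rows, each an object of numbers: "dx", "dy", "dz": the shift along the tool's x, y, z in cm; "wx", "wy", "wz": the turn, a rotation vector about the tool's x, y, z in rad; "claw": the opening in per cent of the stroke, from 0 (shut) to 100 (fully open). A call has 1 to 8 rows; each row shifts and turns the commanded pose from where the row before left it, along the tool's axes as they then stand; what a row does not reach is not made up. A row lasts 1/8 s, in which the tool goes at most 62.5 mm and 10.7 degrees, less where a joint would pass 70% of its speed; a pose out of reach is approached as far as the arm can. A call with a gripper value outside its range is refused whole. The fingers move at their own pace and stop on an object; FORCE is the grip in N (left out, the last holds). Time passes only in rows, so rows that do not move let the fingers close. It gives the time, the measured TCP pose, the force, the opening and the grip force at its end, in the units of the state.
- monitor.observe(): the state, without advancing time (a new reading comes with each control period).
- optics.grab_frame(name): name is "scene" or "side" or "wrist"; returns a dict with "frame" (400x640x3 uint8, blue, green, red), "fovy" (degrees; the focal length in pixels is half the picture's height over the tangent of half this angle, whatever the lens; pixels are square), "cx", "cy" (the principal point, pixels), "k1" (the pictures are not rectified: a ray, as slopes to the right and down, at radius r is drawn at 1 + k1 r^2 times it, then the intrinsics apply), "R" (3x3) and "t" (3): a world point X has camera coordinates R X + t. Camera axes: x right, y down, z forward; pixel columns grow to the right and rows downward; lengths in m; the calibration is good to about 2 mm. A picture is of the moment at which its call begins. There is no depth.
- job_done(): hands the job in; it is judged then, once.
Trained networks look in the newest picture that a camera, given by its name, has taken for a name from the list of things; names that differ only in an ending like _2 or _b are one class to them, and where a whole thing is asked for, a point or a joint stands for the part that bears it (a point fixed in the world has none). Each returns a list of dicts, best first, with "p" (0 to 1); they miss things now and then, are a little off and sometimes report something else, mostly with a low value. They report only what shows in the picture. A call takes as long as a camera call. They do not tell look-alikes from the thing itself.
- optics.masks_of(name, camera): "region" (400x640 bool, what is visible of it) and "rect" ([left, top, width, height] in pixels, round what is visible of it).
The state is a dict: "clock": time; "qpos": joint angles; "qd": joint speeds; "joint_efforts": joint torques, N m; "position": TCP position; "tool_rot": TCP orientation; "force": force on the tool from outside, world axes, zero at the start; "moment": the same for the moment, N m; "grip_width": finger opening in m; "finger_force": force on a finger pad.
Only numpy, scipy, OpenCV 4.12 (cv2) and the standard library are available. Lean on these libraries where they do the work, as an engineer would, in place of code of your own. Each camera call takes 0.05 s, during which the arm holds its last target. There are 200 camera calls.

TASK

The spice turntable is locked by a flat toothed bar that runs through the birch lock block and reaches in over the turntable. Swing the ratchet pawl up clear of the teeth and leave it up, then slide the bar out of the block lengthwise at the end away from the turntable, and lay it flat, teeth up, in the empty shallow tray; set it down, do not drop it. Leave the jars, bowl, egg cooker and egg rack standing where they are.

Things in the scene. Friction and masses are not known exactly. Their poses are not given: they have to be found in the camera images.
- station: Fixed birch lock block, 130 mm long (x -65 to +65), 60 wide, 50 high, with the turntable beside it. Origin on the counter under the block's centre; x points along the bar to the turntable, z up. Two straps (x -62 to -44, +46 to +64) cross over the channel, so the bar only slides lengthwise. Hinge cheeks (x -42 to -18, 15 to 23 mm either side, top at 70 mm) carry the pawl.
- channel_out (a point): Centre of the channel floor at the block's outer end, away from the turntable, where the bar comes out (station x = -65, 32 mm above the counter). The channel is 32 mm wide, runs straight through the block, open at both ends; its walls reach 14 mm above its floor.
- turntable_top (a point): Middle of the turntable disc's top, 16 mm above the counter, at station x = +195. The disc is white plastic, 220 mm across, and turns against light friction. A hub 32 mm across and 30 high stands here; two divider walls 30 mm high form a V open to the block (61 mm either side of the bar's line at station x = 110, 19 mm at x = 170), the bar's tip between them.
- pawl (a joint): Steel ratchet pawl on the block, hinge across the channel at station x = -30, z = 60 mm. 0 = down, tooth between the bar's teeth; grows to 1.4 rad as its free end, which points to the turntable, is swung up and back. Held by friction (0.08 N m), it stays where it is left; its tooth is clear of the bar's teeth above about 0.15 rad. While it is down the bar cannot be drawn out.
- pawl_grip (a point): Near the middle of the upright finger tab at the pawl's free end; station x = +40, z = 80 mm with the pawl down, 73 mm from the hinge. The tab is 18 mm wide across the bar's line (gripped there it can turn between the fingers), 16 mm thick along it, 36 mm high, its top 15 mm above this point.
- bar: Loose flat aluminium bar, 190 mm long (x), 28 wide (y), 6 thick, about 0.12 kg, with seven cross teeth 6 mm high on top; the tail end is smooth for 55 mm. Origin at the centre of its underside, x towards the tip, z up. It starts in the channel: tail about flush with the block's outer end, where it cannot be gripped, tip 60 mm out of the other end. Pushing the tip back makes the tail stick out.
- bar_tail (a point): Middle of the bar's tail end, the end that leaves the block first; 95 mm from the bar's centre, 3 mm above its underside.
- bar_tip (a point): Middle of the bar's tip end, over the turntable at the start; 95 mm from the bar's centre, 3 mm above its underside.
- tray: Fixed shallow grey open tray, outside 240 mm (x) by 100 mm (y), 16 mm high, walls and floor 5 mm thick; inside 230 by 90 mm. Origin at the centre of its underside on the counter.
- jar_a: Bystander: amber spice jar with black twist cap on the turntable, 44 mm across, 90 mm high, origin at the centre of its foot.
- jar_b: Bystander: spice jar like jar_a, 44 mm across, 90 mm high, origin at the centre of its foot.
- jar_c: Bystander: spice jar, 44 mm across, 105 mm high, at the back of the turntable, origin at the centre of its foot.
- bowl: Bystander: white ceramic bowl with its lid on, 122 mm across, 97 mm high over the knob, origin at the centre of its foot; stands beside the path of the bar.
- egg_cooker: Bystander: pastel blue egg cooker with clear dome, 150 mm across, 140 mm high, origin at the centre of its foot.
- egg_rack: Bystander: low aluminium egg rack insert with six holes, 120 mm (x) by 90 mm (y), 26 mm high, origin under its centre; stands beside the path of the bar on the robot's side.
Things that resemble listed ones, but are neither listed nor needed, are in the scene too. Of the things like the bar, leave any that is black; of the rest the larger one is meant.

How it is judged:
On the way, in this order (a step that is already met when the one before it is completed fails the run):
1. the pawl is swung up clear of the teeth while the bar is still in its place (value of joint pawl above 0.2 rad and x of bar in the frame of station above 0.015 m), for 0.2 s.
2. the bar is drawn out of the block's outer end, tip and all, with the pawl up (value of joint pawl above 0.2 rad and x of bar_tip in the frame of station below -0.065 m), for 0.1 s.
At the end, for the whole second after the job is handed in: The pawl is left raised (more than 0.2 rad), and the bar lies released and at rest in the tray, teeth up and flat on its floor (underside less than 12 mm above the counter, tilt under 0.08 rad), its centre within 30 mm along and 40 mm across of the tray's centre; the bystanders are where they were (value of joint pawl above 0.2 rad and z of bar in the frame of tray below 0.012 m and angle between bar's own z axis and vertical below 0.08 rad and x of bar in the frame of tray between -0.03 and 0.03 m and y of bar in the frame of tray between -0.04 and 0.04 m and linear speed of bar below 0.02 m/s and contact force between the fingers and bar below 0.1 N); the robot touches nothing.
It fails at once if the bar is let go while its centre is more than 70 mm above the counter (height (world z) of bar above 0.07 m and contact force between the fingers and bar below 0.05 N).
It fails at once if a jar is shifted by more than 30 mm or tipped (distance of any of jar_a, jar_b, jar_c from where it was at the start of the episode above 0.03 m or angle between any of jar_a, jar_b, jar_c's own z axis and vertical above 0.35 rad).
It fails at once if the bowl is shifted by more than 30 mm or tipped (distance of bowl from where it was at the start of the episode above 0.03 m or angle between bowl's own z axis and vertical above 0.35 rad).
It fails at once if the egg cooker is shifted by more than 30 mm or tipped (distance of egg_cooker from where it was at the start of the episode above 0.03 m or angle between egg_cooker's own z axis and vertical above 0.35 rad).
It fails at once if the egg rack is shifted by more than 30 mm or tipped (distance of egg_rack from where it was at the start of the episode above 0.03 m or angle between egg_rack's own z axis and vertical above 0.35 rad).
It also fails if it takes over 64 s, if anything falls off the work surface, if the arm or the gripper's body presses on something with over 40 N, if the wrist force passes 120 N, or if a joint passes its speed limit or range.

## Working session

There is one attempt and no reset: what is moved stays moved. The work goes in short steps, Python scripts to look and compute and a shell command to move; the robot and the scene stay as the last step left them, time stands still between calls to the robot, and variables do not carry over. Pictures are saved under pics/ and viewed, at most 13 in all, crops included, and the job is handed in when it is done.

```bash
mkdir -p pics
cat > h.py <<'E'
import numpy as np, cv2
from workcell import monitor, optics, job_done
def grab(n,save=None):
    f=optics.grab_frame(n)
    if save: cv2.imwrite('pics/'+save,f['frame'])
    return f
def K(f):
    F=200/np.tan(np.radians(f['fovy'])/2); return F
def proj(f,X):
    X=np.atleast_2d(X); c=X@np.array(f['R']).T+np.array(f['t']); s=c[:,:2]/c[:,2:]
    s=s*(1+f['k1']*(s**2).sum(1,keepdims=True)); return s*K(f)+[f['cx'],f['cy']]
def ray(f,uv):
    d=(np.atleast_2d(uv)-[f['cx'],f['cy']])/K(f); s=d.copy()
    for _ in range(20): s=d/(1+f['k1']*(s**2).sum(1,keepdims=True))
    R=np.array(f['R']); o=-R.T@np.array(f['t']); return o,np.c_[s,np.ones(len(s))]@R
def onz(f,uv,z):
    o,d=ray(f,uv); return o+d*((z-o[2])/d[:,2:])
E
python3 - <<'E'
from h import *
s=monitor.observe(); print(s['position'],s['tool_rot'],s['grip_width'])
for c in ['scene','side']:
    f=grab(c,c+'0.png'); R=np.array(f['R']); print(c,f['fovy'],f['k1'],-R.T@np.array(f['t']))
    for n in ['station','pawl','bar','tray','jar_a','bowl','egg_cooker','egg_rack','turntable_top']:
        try: print(n,[(round(m['p'],2),[int(v) for v in m['rect']],onz(f,[[m['rect'][0]+m['rect'][2]/2,m['rect'][1]+m['rect'][3]/2]],0.03).round(3)[0,:2].tolist()) for m in optics.masks_of(n,c)])
        except Exception as e: print(n,e)
E
```

```text
[0.2636921  0.56626144 0.23069571] [-3.14038201e+00  5.96137157e-05  2.70576886e+00] 0.0856185700045766
scene 47.60040886749346 -0.0792119115550024 [0.92598924 0.4934792  1.09839951]
station [(0.75, [300, 172, 114, 120], [0.518, 0.167])]
pawl [(0.63, [314, 185, 20, 21], [0.51, 0.027])]
bar [(0.9, [406, 187, 34, 31], [0.323, 0.221]), (0.63, [450, 255, 71, 54], [0.371, 0.479]), (0.52, [316, 188, 41, 44], [0.517, 0.083]), (0.46, [306, 125, 51, 47], [0.391, -0.077])]
tray [(0.93, [199, 93, 79, 57], [0.531, -0.339])]
jar_a [(0.76, [347, 250, 16, 30], [0.585, 0.231]), (0.75, [383, 248, 24, 31], [0.506, 0.295]), (0.64, [387, 213, 21, 31], [0.43, 0.229]), (0.41, [306, 125, 52, 44], [0.384, -0.081]), (0.28, [315, 185, 20, 19], [0.507, 0.028])]
bowl [(0.72, [301, 171, 109, 123], [0.522, 0.167]), (0.67, [220, 164, 41, 43], [0.663, -0.149])]
egg_cooker [(0.96, [258, 242, 63, 69], [0.728, 0.145])]
egg_rack [(0.8, [306, 123, 51, 47], [0.386, -0.082]), (0.64, [383, 249, 25, 27], [0.505, 0.295])]
turntable_top [(0.96, [297, 174, 112, 118], [0.528, 0.162]), (0.72, [317, 190, 35, 41], [0.521, 0.082])]
[... 159 characters left out ...]
 20, 26], [0.525, 0.073])]
bar [(0.74, [164, 136, 38, 34], [0.349, 0.44]), (0.68, [275, 184, 38, 42], [0.516, 0.053]), (0.6, [184, 200, 43, 21], [0.303, 0.183])]
tray [(0.63, [341, 291, 107, 83], [0.496, -0.375])]
jar_a [(0.89, [242, 131, 15, 32], [0.534, 0.337]), (0.87, [233, 156, 17, 27], [0.465, 0.263]), (0.71, [273, 136, 17, 30], [0.609, 0.258])]
bowl [(0.63, [360, 202, 43, 37], [0.68, -0.132]), (0.33, [273, 181, 39, 47], [0.514, 0.058])]
egg_cooker [(0.64, [306, 125, 49, 52], [0.734, 0.163])]
egg_rack [(0.87, [259, 242, 50, 57], [0.379, -0.1]), (0.24, [274, 180, 40, 47], [0.52, 0.06])]
turntable_top [(0.64, [234, 147, 87, 90], [0.503, 0.122]), (0.23, [235, 157, 16, 25], [0.465, 0.259])]
```

View pics/scene0.png

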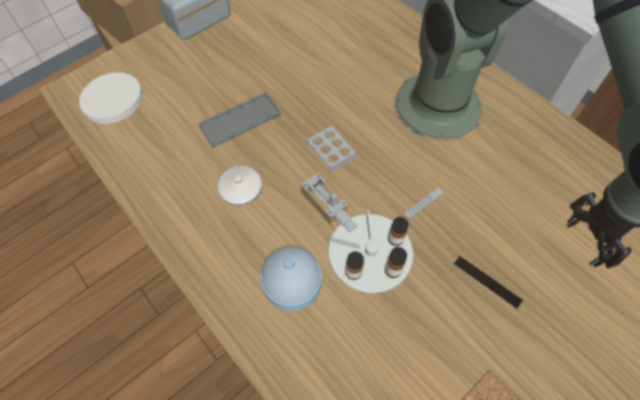

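View pics/side0.png

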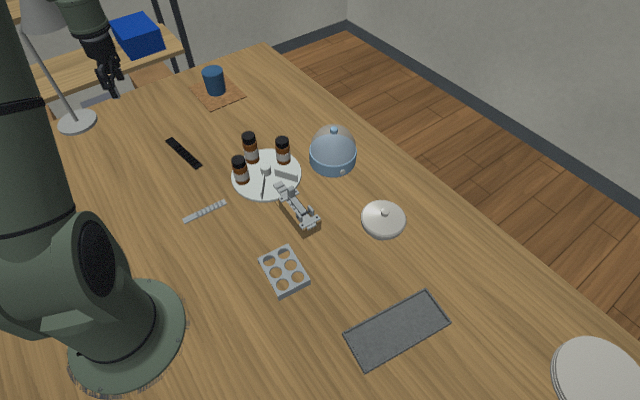

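Run:
```python
from h import *
for c in ['scene','side']:
    f=grab(c); im=f['frame']
    m=optics.masks_of('turntable_top',c)[0]['region']
    pts=np.argwhere(m)[:,::-1].astype(float)
    h=cv2.convexHull(pts.astype(np.float32))[:,0]
    g=onz(f,h,0.016)[:,:2].astype(np.float32)
    print(c,'disc',cv2.minEnclosingCircle(g), cv2.fitEllipse(g))
    t=optics.masks_of('tray',c)[0]['region']
    p=onz(f,np.argwhere(t)[:,::-1].astype(float),0.010)[:,:2].astype(np.float32)
    print('tray',cv2.minAreaRect(p))
    for n in ['bowl','egg_cooker','egg_rack']:
        q=[a for a in optics.masks_of(n,c)]
        for a in q[:2]:
            p=onz(f,np.argwhere(a['region'])[:,::-1].astype(float),0.02)[:,:2]; print(n,round(a['p'],2),p.mean(0).round(3))
    x,y=(295,160) if c=='scene' else (250,165)
    cv2.imwrite(f'pics/crop_{c}.png',cv2.resize(im[y:y+85,x:x+75],None,fx=7,fy=7,interpolation=cv2.INTER_CUBIC))
a,b=[cv2.imread(f'pics/crop_{c}.png')[:, :400*2] for c in ['scene','side']]
cv2.imwrite('pics/crop2.png',cv2.resize(np.hstack([a,b]),(800,453)))
```

```text
scene disc ((0.5137613415718079, 0.1394057273864746), 0.19301941990852356) ((0.5166372656822205, 0.14395441114902496), (0.24196861684322357, 0.38959240913391113), 173.20172119140625)
tray ((0.5164835453033447, -0.3647337257862091), (0.11529836803674698, 0.24438416957855225), 81.13094329833984)
bowl 0.69 [ 0.663 -0.163]
egg_cooker 0.93 [0.725 0.144]
egg_rack 0.78 [ 0.38  -0.088]
side disc ((0.7510956525802612, 0.1869996041059494), 0.12425921112298965) ((0.7515192031860352, 0.18206654489040375), (0.15969663858413696, 0.25429561734199524), 140.10244750976562)
tray ((0.5149149894714355, -0.3671782314777374), (0.10177628695964813, 0.24413847923278809), 81.41458129882812)
bowl 0.94 [ 0.692 -0.125]
egg_cooker 0.89 [0.745 0.173]
egg_cooker 0.21 [0.521 0.088]
egg_rack 0.89 [ 0.382 -0.092]
```

View pics/crop2.png

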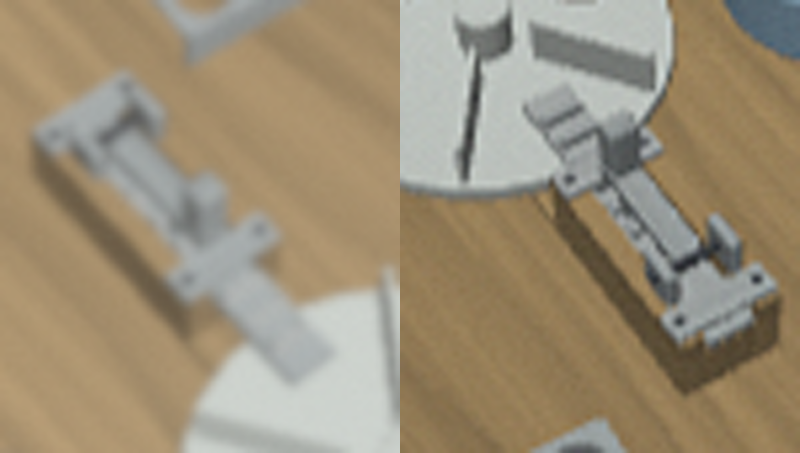

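Run:
```python
from h import *
from scipy.optimize import least_squares
S=[(33,133,-62,-30),(125,72,-62,30),(190,298,64,-30),(280,237,64,30),(170,280,46,-30),(265,212,46,30)]
D=[(680,343,-62,30),(778,290,-62,-30),(662,318,-44,30),(755,265,-44,-30),(570,192,46,30),(555,180,64,30),(662,145,46,-30)]
fs=grab('scene'); fd=grab('side')
def W(p,P):
    c,s=np.cos(p[2]),np.sin(p[2]); P=np.array(P)/1000
    return np.c_[p[0]+c*P[:,0]-s*P[:,1],p[1]+s*P[:,0]+c*P[:,1],P[:,2]]
def res(p,full=False):
    r=[]
    for f,L,x0,y0,u0 in((fs,S,295,160,0),(fd,D,250,165,400)):
        L=np.array(L,float); uv=np.c_[x0-.4+(L[:,0]-u0)/5.333,y0-.4+L[:,1]/5.333]
        X=W(p,np.c_[L[:,2:],np.full(len(L),p[3]*1000)]); r.append((proj(f,X)-uv).ravel())
    return np.concatenate(r)
o=least_squares(res,[.5,.05,1.2,.05]); print(o.x, res(o.x).round(1))
p=o.x; print(W(p,[(40,0,80),(-30,0,60),(125,0,35),(-65,0,35),(195,0,16),(-260,0,35)]).round(4))
for f,c in((fs,'s'),(fd,'d')): print(proj(f,W(p,[(40,0,95),(125,-14,35),(125,14,35),(195,0,46)])).round(1))
s=monitor.observe(); f=grab('wrist'); R=np.array(f['R']); 
from scipy.spatial.transform import Rotation as Ro
T=Ro.from_euler('xyz',s['tool_rot']).as_matrix(); print('toolR',T.round(3)); print('cam in tool',T.T@(-R.T@np.array(f['t'])-s['position']),(R@T).round(2))
```

```text
[0.51402504 0.02830067 1.52703578 0.047764  ] [ 0.2 -0.1  0.2 -0.2 -0.   0.9  0.6 -0.1 -0.6 -0.4 -0.9 -0.  -0.2 -0.2
  0.1 -0.6 -0.5 -0.2  0.7 -0.4 -0.4  1.3 -0.8 -0.7  0.5  0.8]
[[ 0.5158  0.0683  0.08  ]
 [ 0.5127 -0.0017  0.06  ]
 [ 0.5195  0.1532  0.035 ]
 [ 0.5112 -0.0366  0.035 ]
 [ 0.5226  0.2231  0.016 ]
 [ 0.5027 -0.2315  0.035 ]]
[[333.6 194.9]
 [349.7 231.5]
 [357.9 225.5]
 [372.1 246. ]]
[[290.4 187.8]
 [280.6 180.6]
 [272.4 184.6]
 [264.7 165.7]]
toolR [[-0.906  0.422  0.   ]
 [ 0.422  0.906 -0.   ]
 [-0.    -0.    -1.   ]]
cam in tool [ 0.08287373  0.00059503 -0.14253573] [[ 0.    1.    0.  ]
 [-0.95  0.   -0.32]
 [-0.32 -0.    0.95]]
```

Candidates for the bar: the black bar (scene 488,282), to be left alone; the small loose pale bar (scene 423,203); and the toothed bar in the block (scene 345,215). The bar in the block is non-black and the larger of the two, and the enlarged crop shows it under the straps with the pawl, so that is the one meant. Moving over the pawl now.

```bash
python3 -m handwheel '[{"wz":0.147},{"wz":0.147},{"wz":0.147},{"wz":0.147},{"wz":0.147},{"wz":0.147},{"wz":0.147},{"wz":0.147}]'; python3 -m handwheel '[{"dx":-4.8,"dy":2.7},{"dx":-4.8,"dy":2.7},{"dx":-4.8,"dy":2.7},{"dx":-4.8,"dy":2.7},{"dx":-4.8,"dy":2.7},{"dx":-4.8,"dy":2.7},{"dx":-4.8,"dy":2.7},{"dx":-4.8,"dy":2.7}]'
```

```text
schema error: expected keys dx, dy, dz, wx, wy, wz, claw
schema error: expected keys dx, dy, dz, wx, wy, wz, claw
```

Run:
```python
from h import *
print({k:np.round(v,4).tolist() for k,v in monitor.observe().items() if k in('clock','position','tool_rot','qpos')})
f=grab('wrist','w1.png')
fs=grab('scene'); js=optics.masks_of('jar_a','scene'); fd=grab('side'); jd=optics.masks_of('jar_a','side')
for f,L in((fs,js),(fd,jd)):
    for m in L[:4]:
        r=m['rect']; print(round(m['p'],2),onz(f,[[r[0]+r[2]/2,r[1]+r[3]/2]],.063).round(3))
```

```text
{'clock': 1.75, 'qpos': [-1.2052, 0.5214, -0.0363, 1.5995, 0.0212, 1.0211, -0.1128], 'position': [0.2639, 0.5666, 0.2313], 'tool_rot': [-3.1416, 0.0, 2.7058]}
0.79 [[0.448 0.243 0.063]]
0.74 [[0.596 0.237 0.063]]
0.69 [[0.52  0.3   0.063]]
0.51 [[0.536 0.096 0.063]]
0.9 [[0.522 0.303 0.063]]
0.89 [[0.453 0.236 0.063]]
0.68 [[0.591 0.223 0.063]]
```

View pics/w1.png

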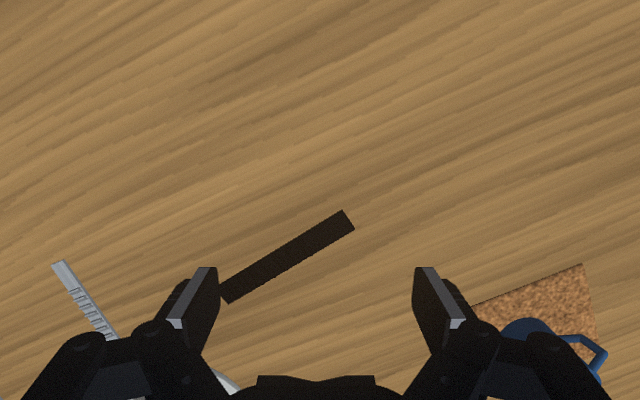

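The wrist view shows only fingers, the black bar (290,255) and the small bar (85,295). Rows were refused because every key is required; I'm resending them complete.

```bash
python3 -m handwheel '[{"dx":0,"dy":0,"dz":0,"wx":0,"wy":0,"wz":0.147,"claw":100},{"dx":0,"dy":0,"dz":0,"wx":0,"wy":0,"wz":0.147,"claw":100},{"dx":0,"dy":0,"dz":0,"wx":0,"wy":0,"wz":0.147,"claw":100},{"dx":0,"dy":0,"dz":0,"wx":0,"wy":0,"wz":0.147,"claw":100},{"dx":0,"dy":0,"dz":0,"wx":0,"wy":0,"wz":0.147,"claw":100},{"dx":0,"dy":0,"dz":0,"wx":0,"wy":0,"wz":0.147,"claw":100},{"dx":0,"dy":0,"dz":0,"wx":0,"wy":0,"wz":0.147,"claw":100},{"dx":0,"dy":0,"dz":0,"wx":0,"wy":0,"wz":0.147,"claw":100}]'; python3 -m handwheel '[{"dx":-4.8,"dy":2.7,"dz":0,"wx":0,"wy":0,"wz":0,"claw":100},{"dx":-4.8,"dy":2.7,"dz":0,"wx":0,"wy":0,"wz":0,"claw":100},{"dx":-4.8,"dy":2.7,"dz":0,"wx":0,"wy":0,"wz":0,"claw":100},{"dx":-4.8,"dy":2.7,"dz":0,"wx":0,"wy":0,"wz":0,"claw":100},{"dx":-4.8,"dy":2.7,"dz":0,"wx":0,"wy":0,"wz":0,"claw":100},{"dx":-4.8,"dy":2.7,"dz":0,"wx":0,"wy":0,"wz":0,"claw":100},{"dx":-4.8,"dy":2.7,"dz":0,"wx":0,"wy":0,"wz":0,"claw":100},{"dx":-4.8,"dy":2.7,"dz":0,"wx":0,"wy":0,"wz":0,"claw":100}]'
```

```text
clock: 3.0
position: [0.2638, 0.5666, 0.2313]
tool_rot: [-3.142, 0.0, 1.525]
force: [-0.3, -0.4, -0.5]
grip_width: 0.0855
finger_force: 0.0
clock: 4.0
position: [0.4646, 0.1725, 0.2316]
tool_rot: [3.141, -0.0, 1.53]
force: [1.4, 1.4, -0.2]
grip_width: 0.0856
finger_force: 0.0
```

```bash
python3 -m handwheel '[{"dx":-4.5,"dy":2.8,"dz":0,"wx":0,"wy":0,"wz":0,"claw":100},{"dx":-4.0,"dy":2.8,"dz":0,"wx":0,"wy":0,"wz":0,"claw":100},{"dx":0,"dy":0,"dz":0,"wx":0,"wy":0,"wz":0,"claw":100},{"dx":0,"dy":0,"dz":0,"wx":0,"wy":0,"wz":0,"claw":100}]'
python3 - <<'E'
from h import *
f=grab('wrist'); im=f['frame'].copy()
p=[.51402504,.02830067,1.52703578]
def W(P):
    c,s=np.cos(p[2]),np.sin(p[2]); P=np.array(P)/1000
    return np.c_[p[0]+c*P[:,0]-s*P[:,1],p[1]+s*P[:,0]+c*P[:,1],P[:,2]]
P=[(x,y,48) for x in(-62,-44,46,64) for y in(-30,30)]+[(x,y,95) for x in(32,48) for y in(-9,9)]+[(125,-14,38),(125,14,38)]
for q in proj(f,W(P)): cv2.circle(im,tuple(int(v) for v in q),2,(0,0,255),-1)
cv2.imwrite('pics/w2.png',im); cv2.imwrite('pics/w2raw.png',f['frame']); print(proj(f,W(P)).round(0).tolist())
E
```

```text
clock: 4.5
position: [0.5162, 0.0872, 0.2312]
tool_rot: [-3.141, -0.0, 1.53]
force: [-0.7, 0.0, -0.1]
grip_width: 0.0853
finger_force: 0.0
[[343.0, 281.0], [288.0, 281.0], [343.0, 267.0], [288.0, 267.0], [346.0, 187.0], [286.0, 187.0], [346.0, 170.0], [285.0, 169.0], [326.0, 218.0], [305.0, 217.0], [326.0, 200.0], [305.0, 200.0], [331.0, 105.0], [301.0, 105.0]]
```

View pics/w2.png

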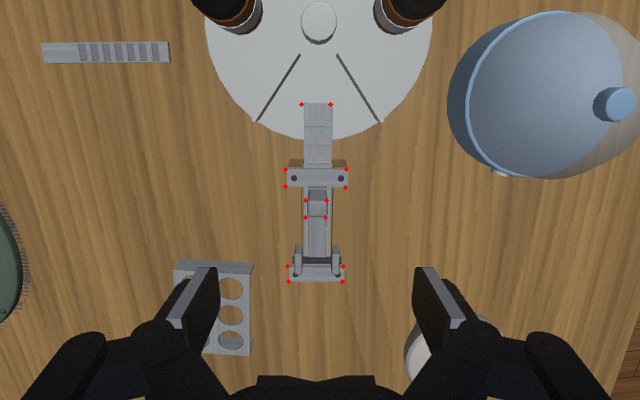

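The overlay agrees with the picture to about 1–2 px: tab at (316,208), bar tip at (317,104), straps at y≈178 and 274. Descending on the tab.

```bash
python3 -m handwheel '[{"dx":-1.9,"dy":0,"dz":4,"wx":0,"wy":0,"wz":0,"claw":100},{"dx":0,"dy":0,"dz":5,"wx":0,"wy":0,"wz":0,"claw":100},{"dx":0,"dy":0,"dz":4.9,"wx":0,"wy":0,"wz":0,"claw":100},{"dx":0,"dy":0,"dz":3,"wx":0,"wy":0,"wz":0,"claw":100},{"dx":0,"dy":0,"dz":0,"wx":0,"wy":0,"wz":0,"claw":0},{"dx":0,"dy":0,"dz":0,"wx":0,"wy":0,"wz":0,"claw":0},{"dx":0,"dy":0,"dz":0,"wx":0,"wy":0,"wz":0,"claw":0},{"dx":0,"dy":0,"dz":0,"wx":0,"wy":0,"wz":0,"claw":0}]' 40;  python3 -m handwheel '[{"dx":0,"dy":0,"dz":0,"wx":0,"wy":0,"wz":0,"claw":0},{"dx":0,"dy":0,"dz":0,"wx":0,"wy":0,"wz":0,"claw":0},{"dx":0,"dy":0,"dz":0,"wx":0,"wy":0,"wz":0,"claw":0}]'
```

```text
clock: 5.55
position: [0.5167, 0.0683, 0.0634]
tool_rot: [3.139, -0.001, 1.53]
force: [1.2, -0.7, 2.6]
grip_width: 0.0174
finger_force: 43.5
clock: 5.92
position: [0.5166, 0.0683, 0.0631]
tool_rot: [3.139, -0.001, 1.53]
force: [3.9, 2.2, 7.4]
grip_width: 0.0174
finger_force: 44.2
```

```bash
python3 -m handwheel '[{"dx":-0.47,"dy":0,"dz":-1.14,"wx":0,"wy":0,"wz":0,"claw":0},{"dx":-0.66,"dy":0,"dz":-1.07,"wx":0,"wy":0,"wz":0,"claw":0},{"dx":-0.83,"dy":0,"dz":-0.92,"wx":0,"wy":0,"wz":0,"claw":0},{"dx":-0.98,"dy":0,"dz":-0.78,"wx":0,"wy":0,"wz":0,"claw":0},{"dx":-1.09,"dy":0,"dz":-0.60,"wx":0,"wy":0,"wz":0,"claw":0},{"dx":0,"dy":0,"dz":0,"wx":0,"wy":0,"wz":0,"claw":0},{"dx":0,"dy":0,"dz":0,"wx":0,"wy":0,"wz":0,"claw":0},{"dx":0,"dy":0,"dz":0,"wx":0,"wy":0,"wz":0,"claw":0}]'
```

```text
clock: 6.92
position: [0.5147, 0.0277, 0.1079]
tool_rot: [3.14, -0.0, 1.53]
force: [3.7, -0.5, 11.2]
grip_width: 0.0172
finger_force: 41.8
```

```bash
python3 -m handwheel '[{"dx":0,"dy":0,"dz":0,"wx":0,"wy":0,"wz":0,"claw":100},{"dx":0,"dy":0,"dz":0,"wx":0,"wy":0,"wz":0,"claw":100},{"dx":0,"dy":0,"dz":0,"wx":0,"wy":0,"wz":0,"claw":100},{"dx":0,"dy":0,"dz":-4.6,"wx":0,"wy":0,"wz":0,"claw":100},{"dx":0,"dy":0,"dz":-4.6,"wx":0,"wy":0,"wz":0,"claw":100},{"dx":4.8,"dy":0,"dz":0,"wx":0,"wy":0,"wz":0,"claw":0},{"dx":4.9,"dy":0.1,"dz":0,"wx":0,"wy":0,"wz":0,"claw":0},{"dx":4.9,"dy":0,"dz":0,"wx":0,"wy":0,"wz":0,"claw":0}]';python3 -m handwheel '[{"dx":0,"dy":0,"dz":0,"wx":0,"wy":0,"wz":0,"claw":0},{"dx":0,"dy":0,"dz":0,"wx":0,"wy":0,"wz":0,"claw":0},{"dx":0,"dy":0,"dz":0,"wx":0,"wy":0,"wz":0,"claw":0}]'
python3 - <<'E'
from h import *
a=grab('side')['frame'][130:240,225:325]; b=grab('wrist')['frame']
cv2.imwrite('pics/s3.png',np.hstack([cv2.resize(a,(364,400),interpolation=cv2.INTER_CUBIC),b[:,130:530]]))
E
```

```text
clock: 7.92
position: [0.5208, 0.1749, 0.1995]
tool_rot: [3.142, -0.0, 1.53]
force: [1.1, -0.0, 0.3]
grip_width: 0.0323
finger_force: 0.0
clock: 8.3
position: [0.521, 0.1721, 0.1994]
tool_rot: [-3.142, 0.0, 1.528]
force: [-0.0, -0.1, -0.1]
grip_width: -0.0
finger_force: 0.0
```

View pics/s3.png

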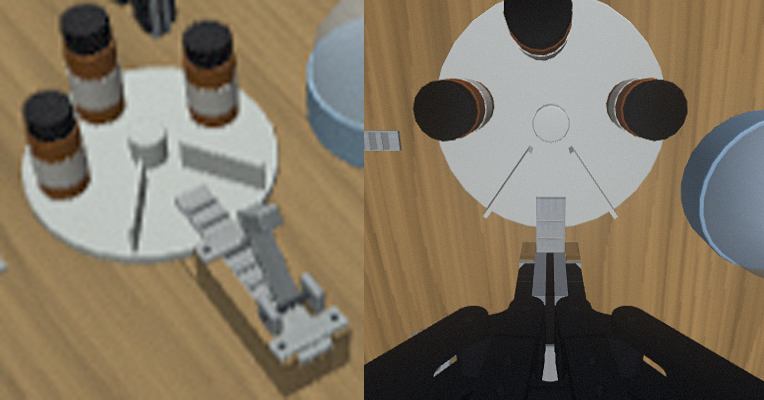

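```bash
python3 - <<'E'
from h import *
f=grab('side'); p=[.515,.0283,1.527]
def W(P):
    c,s=np.cos(p[2]),np.sin(p[2]); P=np.array(P)/1000
    return np.c_[p[0]+c*P[:,0]-s*P[:,1],p[1]+s*P[:,0]+c*P[:,1],P[:,2]]
for t in (.3,.5,.7,.85,1):
    c,s=np.cos(t),np.sin(t); q=proj(f,W([(-30+c*a-s*b,0,60+s*a+c*b) for a,b in((62,35),(78,35),(78,0))])); print(t,((q-[225,130])*364/100).round(0).tolist())
E
python3 -m handwheel '[{"dx":0,"dy":0,"dz":5,"wx":0,"wy":0,"wz":0,"claw":0},{"dx":0,"dy":0,"dz":5,"wx":0,"wy":0,"wz":0,"claw":0},{"dx":0,"dy":0,"dz":4,"wx":0,"wy":0,"wz":0,"claw":0},{"dx":0,"dy":0,"dz":3.2,"wx":0,"wy":0,"wz":0,"claw":0},{"dx":0,"dy":0,"dz":0,"wx":0,"wy":0,"wz":0,"claw":0},{"dx":0,"dy":0,"dz":0,"wx":0,"wy":0,"wz":0,"claw":0}]'
```

```text
0.3 [[253.0, 213.0], [242.0, 196.0], [237.0, 216.0]]
0.5 [[261.0, 216.0], [250.0, 196.0], [240.0, 209.0]]
0.7 [[270.0, 222.0], [261.0, 201.0], [246.0, 205.0]]
0.85 [[278.0, 228.0], [269.0, 208.0], [251.0, 205.0]]
1 [[286.0, 237.0], [279.0, 216.0], [257.0, 207.0]]
clock: 9.2
position: [0.5216, 0.1732, 0.0286]
tool_rot: [3.141, -0.0, 1.529]
force: [-0.4, 0.0, 0.6]
grip_width: 0.0002
finger_force: 0.0
```

```bash
python3 -m handwheel '[{"dx":-0.8,"dy":0,"dz":0,"wx":0,"wy":0,"wz":0,"claw":0},{"dx":-0.8,"dy":0,"dz":0,"wx":0,"wy":0,"wz":0,"claw":0},{"dx":-0.8,"dy":0,"dz":0,"wx":0,"wy":0,"wz":0,"claw":0},{"dx":-0.8,"dy":0,"dz":0,"wx":0,"wy":0,"wz":0,"claw":0},{"dx":-0.8,"dy":0,"dz":0,"wx":0,"wy":0,"wz":0,"claw":0}]'; python3 -m handwheel '[{"dx":-0.7,"dy":0,"dz":0,"wx":0,"wy":0,"wz":0,"claw":0},{"dx":-0.7,"dy":0,"dz":0,"wx":0,"wy":0,"wz":0,"claw":0},{"dx":-0.7,"dy":0,"dz":0,"wx":0,"wy":0,"wz":0,"claw":0},{"dx":0,"dy":0,"dz":0,"wx":0,"wy":0,"wz":0,"claw":0},{"dx":0,"dy":0,"dz":0,"wx":0,"wy":0,"wz":0,"claw":0}]'
python3 - <<'E'
from h import *
a=grab('side')['frame'][130:240,225:325]; b=grab('scene')['frame'][140:260,270:400]
cv2.imwrite('pics/s4.png',np.hstack([cv2.resize(a,(364,400),interpolation=cv2.INTER_CUBIC),cv2.resize(b,(433,400),interpolation=cv2.INTER_CUBIC)]))
E
```

```text
clock: 9.82
position: [0.5193, 0.1328, 0.0274]
tool_rot: [-3.142, -0.0, 1.53]
force: [-0.4, 1.3, 0.6]
grip_width: -0.0001
finger_force: 0.5
clock: 10.45
position: [0.5184, 0.1125, 0.0273]
tool_rot: [-3.141, 0.0, 1.53]
force: [-0.6, 0.2, -0.6]
grip_width: 0.0002
finger_force: 0.0
```

View pics/s4.png

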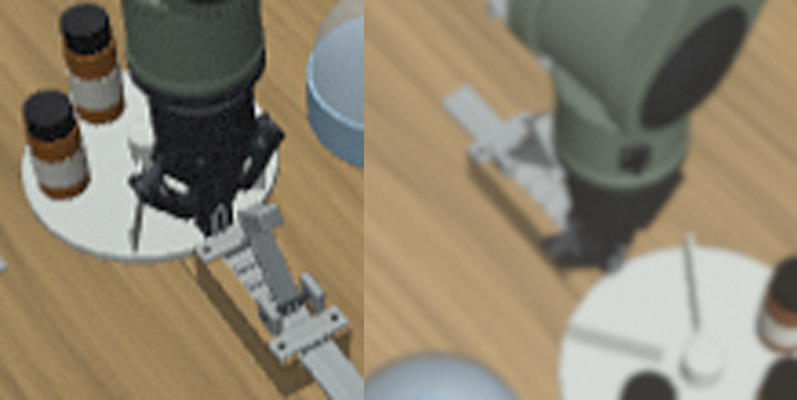

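Tail now protrudes at the outer end (left crop, ~(335,365); right crop, ~(460,100)), the pawl tab stays up at (262,215). Moving to the tail.

```bash
python3 -m handwheel '[{"dx":0.5,"dy":0,"dz":0,"wx":0,"wy":0,"wz":0,"claw":0},{"dx":0,"dy":0,"dz":-5,"wx":0,"wy":0,"wz":0,"claw":0},{"dx":0,"dy":0,"dz":-6,"wx":0,"wy":0,"wz":0,"claw":0},{"dx":0,"dy":0,"dz":-6,"wx":0,"wy":0,"wz":0,"claw":0},{"dx":-4.5,"dy":0,"dz":0,"wx":0,"wy":0,"wz":0,"claw":70},{"dx":-4.5,"dy":0,"dz":0,"wx":0,"wy":0,"wz":0,"claw":70},{"dx":-4.5,"dy":0,"dz":0,"wx":0,"wy":0,"wz":0,"claw":70},{"dx":-4.4,"dy":0,"dz":0,"wx":0,"wy":0,"wz":0,"claw":70}]'; python3 -m handwheel '[{"dx":0,"dy":0,"dz":2,"wx":0,"wy":0,"wz":0,"claw":70},{"dx":0,"dy":0,"dz":0,"wx":0,"wy":0,"wz":0,"claw":70}]'
python3 - <<'E'
from h import *
s=monitor.observe();f=grab('wrist'); im=f['frame'].copy()
p=[.515,.0283,1.527]
def W(P):
    c,s=np.cos(p[2]),np.sin(p[2]); P=np.array(P)/1000
    return np.c_[p[0]+c*P[:,0]-s*P[:,1],p[1]+s*P[:,0]+c*P[:,1],P[:,2]]
for q in proj(f,W([(x,y,38) for x in(-70,-80,-90,-100,-110,-118) for y in(-14,14)])): cv2.circle(im,tuple(int(v) for v in q),2,(0,0,255),-1)
cv2.imwrite('pics/w5.png',im)
E
```

```text
clock: 11.55
position: [0.5112, -0.0623, 0.1975]
tool_rot: [3.141, -0.0, 1.53]
force: [1.0, 0.8, 0.3]
grip_width: 0.0598
finger_force: 0.0
clock: 11.8
position: [0.5107, -0.0612, 0.1766]
tool_rot: [-3.14, -0.0, 1.53]
force: [-0.1, 0.3, 1.2]
grip_width: 0.0598
finger_force: 0.0
```

View pics/w5.png

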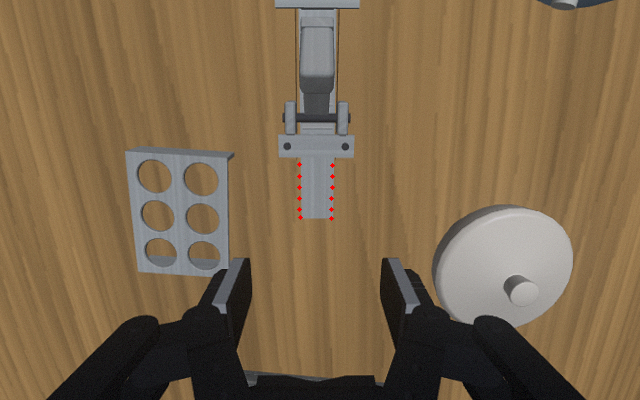

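The tail shows at (318,157)–(318,218), ending at about station x = -118, and matches the projected points. Descending and gripping.

```bash
python3 -m handwheel '[{"dx":0,"dy":0.1,"dz":4,"wx":0,"wy":0,"wz":0,"claw":70},{"dx":0,"dy":0,"dz":4,"wx":0,"wy":0,"wz":0,"claw":70},{"dx":0,"dy":0,"dz":4,"wx":0,"wy":0,"wz":0,"claw":70},{"dx":0,"dy":0,"dz":2.9,"wx":0,"wy":0,"wz":0,"claw":70},{"dx":0,"dy":0,"dz":0,"wx":0,"wy":0,"wz":0,"claw":70},{"dx":0,"dy":0,"dz":0,"wx":0,"wy":0,"wz":0,"claw":10},{"dx":0,"dy":0,"dz":0,"wx":0,"wy":0,"wz":0,"claw":10},{"dx":0,"dy":0,"dz":0,"wx":0,"wy":0,"wz":0,"claw":10}]' 100;  python3 -m handwheel '[{"dx":0,"dy":0,"dz":0,"wx":0,"wy":0,"wz":0,"claw":10},{"dx":0,"dy":0,"dz":0,"wx":0,"wy":0,"wz":0,"claw":10},{"dx":0,"dy":0,"dz":0,"wx":0,"wy":0,"wz":0,"claw":10}]'
```

```text
clock: 12.85
position: [0.5131, -0.0613, 0.0298]
tool_rot: [3.14, -0.0, 1.53]
force: [-1.4, 0.3, 10.0]
grip_width: 0.0242
finger_force: 97.8
clock: 13.22
position: [0.5131, -0.0612, 0.0298]
tool_rot: [3.14, -0.0, 1.53]
force: [-2.1, 1.3, 10.7]
grip_width: 0.0247
finger_force: 97.8
```

Width 24.5 mm is under the bar's 28 mm with 10 N upward, so the tips probably only catch the top edges. Regripping 5 mm deeper.

```bash
python3 -m handwheel '[{"dx":0,"dy":0,"dz":0,"wx":0,"wy":0,"wz":0,"claw":70},{"dx":0,"dy":0,"dz":0,"wx":0,"wy":0,"wz":0,"claw":70},{"dx":0,"dy":0,"dz":0.5,"wx":0,"wy":0,"wz":0,"claw":70},{"dx":0,"dy":0,"dz":0,"wx":0,"wy":0,"wz":0,"claw":10},{"dx":0,"dy":0,"dz":0,"wx":0,"wy":0,"wz":0,"claw":10},{"dx":0,"dy":0,"dz":0,"wx":0,"wy":0,"wz":0,"claw":10},{"dx":0,"dy":0,"dz":0,"wx":0,"wy":0,"wz":0,"claw":10},{"dx":0,"dy":0,"dz":0,"wx":0,"wy":0,"wz":0,"claw":10}]' 80
```

```text
clock: 14.22
position: [0.5122, -0.0615, 0.0234]
tool_rot: [-3.141, 0.0, 1.53]
force: [-2.1, -0.9, 3.5]
grip_width: 0.026
finger_force: 78.4
```

```bash
python3 -m handwheel '[{"dx":-1.5,"dy":0,"dz":0,"wx":0,"wy":0,"wz":0,"claw":10},{"dx":-1.8,"dy":0,"dz":0,"wx":0,"wy":0,"wz":0,"claw":10},{"dx":-1.8,"dy":0,"dz":0,"wx":0,"wy":0,"wz":0,"claw":10},{"dx":-1.8,"dy":0,"dz":0,"wx":0,"wy":0,"wz":0,"claw":10},{"dx":-1.8,"dy":0,"dz":0,"wx":0,"wy":0,"wz":0,"claw":10},{"dx":-1.8,"dy":0,"dz":0,"wx":0,"wy":0,"wz":0,"claw":10},{"dx":-1.8,"dy":0,"dz":0,"wx":0,"wy":0,"wz":0,"claw":10},{"dx":0,"dy":0,"dz":0,"wx":0,"wy":0,"wz":0,"claw":10}]'; python3 -m handwheel '[{"dx":-1.8,"dy":0,"dz":0,"wx":0,"wy":0,"wz":0,"claw":10},{"dx":-1.8,"dy":0,"dz":0,"wx":0,"wy":0,"wz":0,"claw":10},{"dx":-1,"dy":0,"dz":-0.5,"wx":0,"wy":0,"wz":0,"claw":10},{"dx":0,"dy":0,"dz":-0.5,"wx":0,"wy":0,"wz":0,"claw":10},{"dx":0,"dy":0,"dz":0,"wx":0,"wy":0,"wz":0,"claw":10}]'
python3 - <<'E'
from h import *
b=grab('wrist')['frame']; a=grab('side')['frame'][150:310,240:420]
cv2.imwrite('pics/w6.png',np.hstack([b[:,130:480],cv2.resize(a,(450,400),interpolation=cv2.INTER_CUBIC)]))
E
```

```text
clock: 15.22
position: [0.507, -0.1861, 0.0234]
tool_rot: [3.141, 0.001, 1.528]
force: [-0.1, -0.3, -0.8]
grip_width: 0.026
finger_force: 78.6
clock: 15.85
position: [0.5057, -0.2299, 0.0339]
tool_rot: [3.141, -0.0, 1.53]
force: [0.7, 0.0, -0.3]
grip_width: 0.0257
finger_force: 78.6
```

View pics/w6.png

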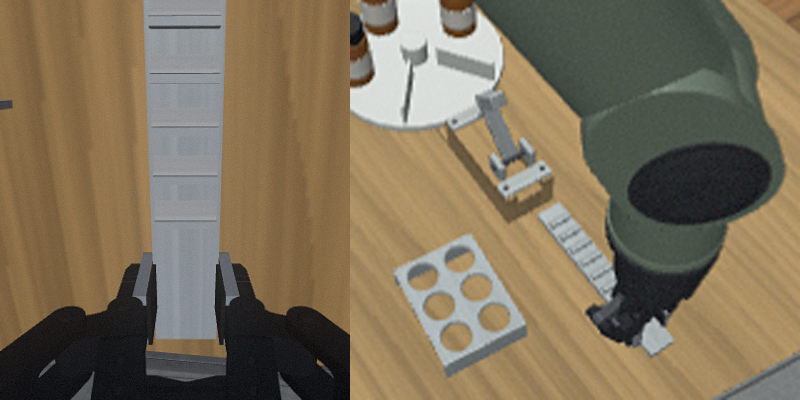

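The bar is fully out (its tip at (545,210) right crop, clear of the block), level, pawl still up. Carrying it over the tray and turning.

```bash
python3 -m handwheel '[{"dx":-2.4,"dy":-0.9,"dz":-0.5,"wx":0,"wy":0,"wz":0,"claw":10},{"dx":-2.6,"dy":-1,"dz":0,"wx":0,"wy":0,"wz":0,"claw":10},{"dx":-2.6,"dy":-1,"dz":0,"wx":0,"wy":0,"wz":0,"claw":10},{"dx":-2.6,"dy":-1.1,"dz":0,"wx":0,"wy":0,"wz":0,"claw":10},{"dx":-2.6,"dy":-1.1,"dz":0,"wx":0,"wy":0,"wz":0,"claw":10},{"dx":0,"dy":0,"dz":0,"wx":0,"wy":0,"wz":0.12,"claw":10}]'; python3 -m handwheel '[{"dx":0,"dy":0,"dz":0,"wx":0,"wy":0,"wz":0.14,"claw":10},{"dx":0,"dy":0,"dz":0,"wx":0,"wy":0,"wz":0.14,"claw":10},{"dx":0,"dy":0,"dz":0,"wx":0,"wy":0,"wz":0.14,"claw":10},{"dx":0,"dy":0,"dz":0,"wx":0,"wy":0,"wz":0.14,"claw":10},{"dx":0,"dy":0,"dz":0,"wx":0,"wy":0,"wz":0.14,"claw":10},{"dx":0,"dy":0,"dz":0,"wx":0,"wy":0,"wz":0.14,"claw":10},{"dx":0,"dy":0,"dz":0,"wx":0,"wy":0,"wz":0.14,"claw":10},{"dx":0,"dy":0,"dz":0,"wx":0,"wy":0,"wz":0.14,"claw":10}]';  python3 -m handwheel '[{"dx":0,"dy":0,"dz":0,"wx":0,"wy":0,"wz":0.14,"claw":10},{"dx":0,"dy":0,"dz":0,"wx":0,"wy":0,"wz":0.14,"claw":10},{"dx":0,"dy":0,"dz":0,"wx":0,"wy":0,"wz":0.14,"claw":10},{"dx":0,"dy":0,"dz":0,"wx":0,"wy":0,"wz":0,"claw":10},{"dx":0,"dy":0,"dz":0,"wx":0,"wy":0,"wz":0,"claw":10}]'
python3 - <<'E'
from h import *
b=grab('wrist')['frame']; a=grab('side')['frame'][250:390,310:467]
cv2.imwrite('pics/w7.png',np.hstack([b[:,130:480],cv2.resize(a,(450,400),interpolation=cv2.INTER_CUBIC)]))
E
```

```text
clock: 16.7
position: [0.4478, -0.358, 0.0384]
tool_rot: [-3.141, 0.001, 1.405]
force: [0.7, 1.5, -0.7]
grip_width: 0.0256
finger_force: 78.7
clock: 17.7
position: [0.4494, -0.3555, 0.0383]
tool_rot: [-3.141, 0.0, 0.286]
force: [0.6, 0.9, -1.4]
grip_width: 0.0255
finger_force: 78.7
clock: 18.32
position: [0.4492, -0.3558, 0.0383]
tool_rot: [-3.141, 0.0, -0.127]
force: [-0.5, -0.8, -1.5]
grip_width: 0.0256
finger_force: 78.7
```

View pics/w7.png

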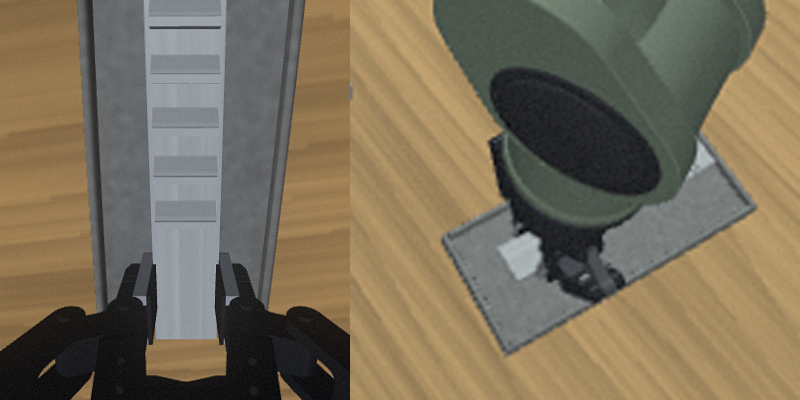

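Bar lies over the tray's midline, parallel to its walls, tail inside the end wall. Lowering.

```bash
python3 -m handwheel '[{"dx":0,"dy":0,"dz":1.5,"wx":0,"wy":0,"wz":0,"claw":10},{"dx":0,"dy":0,"dz":1,"wx":0,"wy":0,"wz":0.02,"claw":10},{"dx":0,"dy":0,"dz":0.4,"wx":0,"wy":0,"wz":0,"claw":10},{"dx":0,"dy":0,"dz":0,"wx":0,"wy":0,"wz":0,"claw":10},{"dx":0,"dy":0,"dz":0.2,"wx":0,"wy":0,"wz":0,"claw":10},{"dx":0,"dy":0,"dz":0,"wx":0,"wy":0,"wz":0,"claw":10}]'; python3 -m handwheel '[{"dx":0,"dy":0,"dz":0.2,"wx":0,"wy":0,"wz":0,"claw":10},{"dx":0,"dy":0,"dz":0,"wx":0,"wy":0,"wz":0,"claw":10}]'
```

```text
clock: 19.18
position: [0.4492, -0.3561, 0.0075]
tool_rot: [3.142, -0.0, -0.15]
force: [0.1, -0.3, -0.8]
grip_width: 0.0257
finger_force: 78.7
clock: 19.42
position: [0.4491, -0.3561, 0.0053]
tool_rot: [-3.142, 0.0, -0.15]
force: [0.2, -0.8, -1.3]
grip_width: 0.0257
finger_force: 78.7
```

```bash
python3 -m handwheel '[{"dx":0,"dy":0,"dz":0.15,"wx":0,"wy":0,"wz":0,"claw":10},{"dx":0,"dy":0,"dz":0,"wx":0,"wy":0,"wz":0,"claw":10}]'; python3 -m handwheel '[{"dx":0,"dy":0,"dz":0.15,"wx":0,"wy":0,"wz":0,"claw":10},{"dx":0,"dy":0,"dz":0,"wx":0,"wy":0,"wz":0,"claw":10}]'
```

```text
clock: 19.68
position: [0.4492, -0.3562, 0.005]
tool_rot: [-3.141, -0.001, -0.151]
force: [-5.3, 7.0, 25.7]
grip_width: 0.0255
finger_force: 93.5
clock: 19.92
position: [0.4493, -0.3563, 0.0049]
tool_rot: [-3.14, -0.002, -0.151]
force: [-11.0, 14.2, 58.2]
grip_width: 0.0255
finger_force: 110.8
```

Fingertips are on the tray floor; backing off 3 mm and releasing gently.

```bash
python3 -m handwheel '[{"dx":0,"dy":0,"dz":-0.25,"wx":0,"wy":0,"wz":0,"claw":10},{"dx":0,"dy":0,"dz":0,"wx":0,"wy":0,"wz":0,"claw":10}]' 20; python3 -m handwheel '[{"dx":0,"dy":0,"dz":0,"wx":0,"wy":0,"wz":0,"claw":35},{"dx":0,"dy":0,"dz":0,"wx":0,"wy":0,"wz":0,"claw":45},{"dx":0,"dy":0,"dz":0,"wx":0,"wy":0,"wz":0,"claw":48},{"dx":0,"dy":0,"dz":0,"wx":0,"wy":0,"wz":0,"claw":48},{"dx":0,"dy":0,"dz":-3,"wx":0,"wy":0,"wz":0,"claw":48},{"dx":0,"dy":0,"dz":-5,"wx":0,"wy":0,"wz":0,"claw":48},{"dx":0,"dy":0,"dz":-5,"wx":0,"wy":0,"wz":0,"claw":48},{"dx":0,"dy":0,"dz":0,"wx":0,"wy":0,"wz":0,"claw":48}]'
python3 - <<'E'
from h import *
b=grab('wrist')['frame']; a=grab('side')['frame'][130:390,225:460]
cv2.imwrite('pics/w8.png',np.hstack([cv2.resize(b,(440,275)) ,cv2.resize(a,(360,398),interpolation=cv2.INTER_CUBIC)[:275]]) if 0 else np.hstack([cv2.copyMakeBorder(cv2.resize(b,(438,274)),0,124,0,0,0),cv2.resize(a,(360,398),interpolation=cv2.INTER_CUBIC)]))
E
```

```text
clock: 20.18
position: [0.4493, -0.3562, 0.0051]
tool_rot: [3.141, -0.0, -0.15]
force: [-0.3, 0.3, 10.7]
grip_width: 0.0254
finger_force: 85.1
clock: 21.18
position: [0.4503, -0.3571, 0.138]
tool_rot: [3.14, -0.004, -0.15]
force: [1.1, -0.9, -1.7]
grip_width: 0.0407
finger_force: 0.0
```

View pics/w8.png

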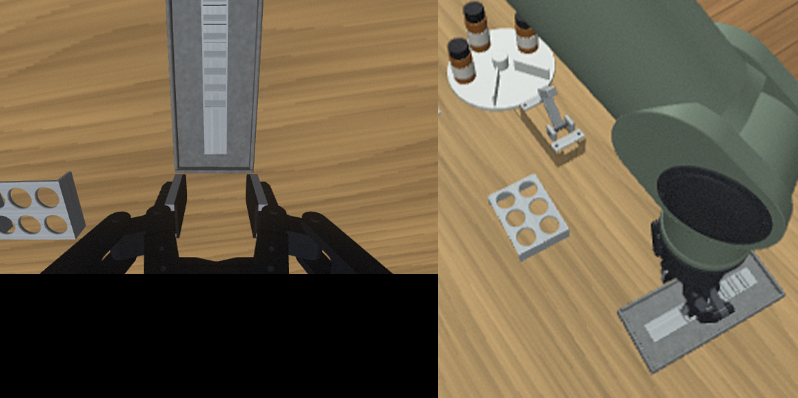

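The bar lies flat in the tray, teeth up, tail at (216,154) near-centred and clear of the walls; the pawl is still up at (550,100) and bystanders unmoved. Handing in.

```bash
python3 -c "
from workcell import job_done
print(job_done())"
```

```text
the job is handed in; nothing more can be done
None
```

I swung the pawl up and left it up, drew the bar out of the block's outer end and set it in the tray, flat and teeth up; it came off the fingers a few millimetres above the tray floor, and the job is handed in at about 21 s with no verdict shown.

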